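Reset the air valve of the shield-chamber lid lifters

TASK

Reset the air valve that feeds the test chamber's lid lifters: wind its handwheel shut (clockwise from above) until it comes up against its stop, then open it exactly two full turns from there. Finish with the gripper still holding the revolving handle on the wheel's rim, the wheel standing still at two turns open. Leave the flat shut-off lever on the same pipe as it is and do not disturb the things lying around.

Things in the scene. Friction and masses are not known exactly. Their poses are not given: they have to be found in the camera images.
- wheel (a joint): Handwheel angle, rad: 0 = shut, hard against its stop; grows anticlockwise seen from above (opening); 6.283 per turn, two turns = 12.566; far stop at 20. Level bare aluminium wheel, 116 mm over the rim, three spokes, rim top 111 mm above the surface. Stiff (0.08 N m, about 1.6 N at the handle), stays where left. Starts a quarter to one and a quarter turns open.
- handle_mid (a point): Middle of the wheel's revolving handle: an upright black plastic round grip, 18 mm in diameter, from 116 to 164 mm above the surface (this point at 140 mm), standing on the rim 50 mm from the wheel's axis. It spins freely on its own pin, so a gripper that holds it from above can carry it round the circle without turning itself.
- handle: The same revolving handle as a solid; origin at the centre of its lower end, 24 mm below handle_mid.
- wheel_axis (a point): Point on the wheel's vertical axis, 140 mm above the surface, level with the middle of the handle (the hub ends at 118 mm). Below is a brass valve fixed to the bench; its 22 mm pipe, 36 mm high, runs along this point's y axis from -140 to +165 mm.
- shutoff (a joint): Bystander: quarter-turn shut-off lever, a flat steel bar 14 by 62 mm on the same pipe, its pivot 125 mm to the +y side of the wheel's axis in the valve's frame, its top 76 mm above the surface. 0 = along the pipe (as it starts and must stay), 1.57 = across it.
- driver: Bystander: screwdriver with a black handle lying on the bench beyond the valve.
- flask: Bystander: white plastic bottle, 48 mm in diameter, 95 mm tall, standing beside the pipe's -y end; origin at the centre of its underside.
- bin: Bystander: open black parts bin, 110 by 90 by 45 mm, beyond the pipe's +y end; origin at the centre of its underside.

How it is judged:
By the outcome, as a careful person would: the job done as asked, in the order asked, and still so for the second after the job is handed in, while the arm keeps its last pose, push and grip.
It also fails if it takes over 67 s, if anything falls off the work surface, if the arm or the gripper's body presses on something with over 40 N, if the wrist force passes 120 N, or if a joint passes its speed limit or range.

ROBOT

A 7-joint arm with a two-finger parallel gripper is mounted at the origin on the work surface. World frame = base frame: x ahead of the robot, y to its left, z up, the work surface at z = 0. Lengths are in m, angles in rad, forces in N, time in s.
With the tool pointing down it reaches from about 0.4 to 0.875 m from the base axis. Payload 19.3 kg.
Tool frame: the origin (TCP) lies at the very end of the fingers, on their centre line; the grasp point (between the pads) lies 19 mm behind it; z points along the fingers, y is the line along which they close (so a half turn about z gives the same grasp; the last joint's range is limited). The gripper opens to 85 mm and grips with 20 to 120 N. Pads are 22 mm wide; open, the fingers measure 114 mm over their backs; the gripper's body (76 mm by 85 mm) begins 54 mm behind the grasp point. The pads swing forward as they close: fully open they stand 13 mm farther back than shut.
Start: joints at [-1.209, 0.521, -0.036, 1.599, 0.021, 1.021, -0.113], TCP at [0.262, 0.568, 0.203] pointing down, gripper open.
Joint ranges: [-2.91, 2.91], [-0.3, 2.13], [-1.5, 1.42], [0.17, 2.43], [-1.26, 4.41], [0.16, 1.93], [-2.52, 2.52]. Speed limits (rad/s): [1.89, 1.89, 2.39, 2.39, 3.01, 3.01, 3.01].

INTERFACE

Orientations are given as [roll, pitch, yaw] about the fixed x, y, z axes, in that order (R = Rz(yaw) Ry(pitch) Rx(roll)).
In Python, from workcell import bot gives the robot as it stands.
- The arm moves only by the shell command python3 -m crank 'ROWS' [FORCE]. ROWS is a JSON object of lists of equal length, an entry for each row: "travel": the shift along the world's x, y, z in cm, a list of three; "turn": the turn, a rotation vector about the world's x, y, z in degrees, a list of three; "gripper": the closure, from 0 (fully open) to 1 (shut). A call has exactly 5 rows; each row is the pose to reach, as a shift and turn from the pose commanded when the call began; what a row does not reach only later rows make up. A row lasts 1/10 s, in which the tool goes at most 50 mm and 8.59 degrees, less where a joint would pass 70% of its speed; a pose out of reach is approached as far as the arm can. A call with a gripper value outside its range is refused whole. The fingers move at their own pace and stop on an object; FORCE is the grip in N (left out, the last holds). Time passes only in rows, so rows that repeat a pose let the fingers close, or fill a call up. It gives the time, the measured TCP pose, the force, the opening and the grip force at its end, in the units of the state.
- bot.observe(): the state, without advancing time (a new reading comes with each control period).
- bot.grab_frame(name): name is "side" or "top"; returns a dict with "pixels" (400x640x3 uint8, red, green, blue), "fx", "fy", "cx", "cy" (pixels), "dist" ([k1, k2, p1, p2, k3] as OpenCV has them; the pictures are not rectified), "extrinsics" (4x4, takes a point from world to camera coordinates). Camera axes: x right, y down, z forward; pixel columns grow to the right and rows downward; lengths in m; the calibration is good to about 2 mm. A picture is of the moment at which its call begins. There is no depth.
- bot.job_done(): hands the job in; it is judged then, once.
The state is a dict: "clock": time; "qpos": joint angles; "qd": joint speeds; "joint_efforts": joint torques, N m; "position": TCP position; "tool_rot": TCP orientation; "force": force on the tool from outside, world axes, zero at the start; "moment": the same for the moment, N m; "grip_width": finger opening in m; "finger_force": force on a finger pad.
Only numpy, scipy, OpenCV 4.12 (cv2) and the standard library are available. Lean on these libraries where they do the work, as an engineer would, in place of code of your own. Each camera call takes 0.05 s, during which the arm holds its last target. There are 200 camera calls.

## Working session

There is one attempt and no reset: what is moved stays moved. The work goes in short steps, Python scripts to look and compute and a shell command to move; the robot and the scene stay as the last step left them, time stands still between calls to the robot, and variables do not carry over. Pictures are saved under pics/ and viewed, at most 10 in all, crops included, and the job is handed in when it is done.

```bash
mkdir -p pics; ls
cat > h.py <<'E'
import cv2,numpy as np
from workcell import bot
def snap(n,f):
    d=bot.grab_frame(n); cv2.imwrite(f'pics/{f}.png',cv2.cvtColor(d['pixels'],cv2.COLOR_RGB2BGR))
    np.savez(f'pics/{f}.npz',**d); return d
def K(d): return np.array([[d['fx'],0,d['cx']],[0,d['fy'],d['cy']],[0,0,1.]])
def at_z(d,uv,z):
    E=np.array(d['extrinsics']); R,t=E[:3,:3],E[:3,3]
    p=cv2.undistortPoints(np.array([[uv]],float),K(d),np.array(d['dist'],float))[0,0]
    c=-R.T@t; r=R.T@np.array([p[0],p[1],1]); return c+r*(z-c[2])/r[2]
def proj(d,P):
    E=np.array(d['extrinsics']); return cv2.projectPoints(np.array([P],float),cv2.Rodrigues(E[:3,:3])[0],E[:3,3],K(d),np.array(d['dist'],float))[0][0,0]
E
python3 - <<'E'
from h import *
a=snap('top','t0');b=snap('side','s0')
for d in(a,b):
    E=np.array(d['extrinsics']);print(d['fx'],-E[:3,:3].T@E[:3,3],E[:3,:3].round(2).tolist())
s=bot.observe();print(s)
E
```

```text
pics
515.9847794012611 [0.30549846 0.09786919 1.29010109] [[0.07, -1.0, -0.0], [-0.97, -0.07, -0.23], [0.23, 0.02, -0.97]]
461.2580641735492 [ 0.34199021 -0.62359855  0.89984009] [[0.96, -0.29, 0.02], [-0.2, -0.69, -0.7], [0.21, 0.66, -0.72]]
{'clock': 0.1, 'qpos': array([-1.20921613,  0.52193986, -0.03631448,  1.59997958,  0.02120887,
        1.02107558, -0.11280724]), 'qd': array([-0.001511  , -0.00090725, -0.00035033, -0.00286545, -0.00070628,
        0.00195238, -0.00172846]), 'joint_efforts': array([ 2.32660394e-03, -9.28491497e+01,  1.98351078e+00, -3.70538306e+01,
        1.81486766e-02,  5.42421243e-03,  2.25189552e-05]), 'position': array([0.26145617, 0.56731166, 0.20268227]), 'tool_rot': array([-3.14057904e+00,  8.51219853e-05,  2.70978820e+00]), 'force': array([ 0.10301554,  0.96436217, -0.27167686]), 'moment': array([ 0.00499769, -0.00436661, -0.04070509]), 'finger_force': 0.0, 'grip_width': 0.08521810644754325}
```

View pics/t0.png

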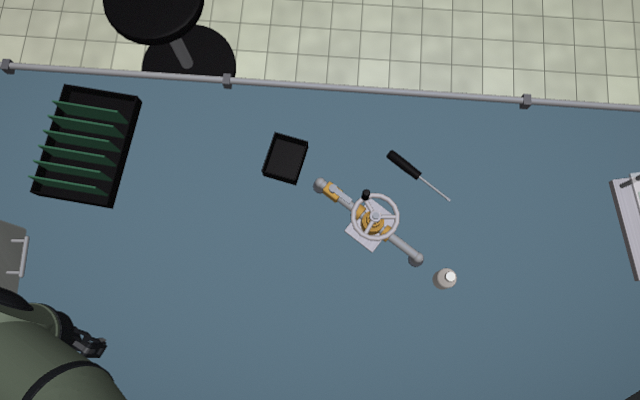

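View pics/s0.png

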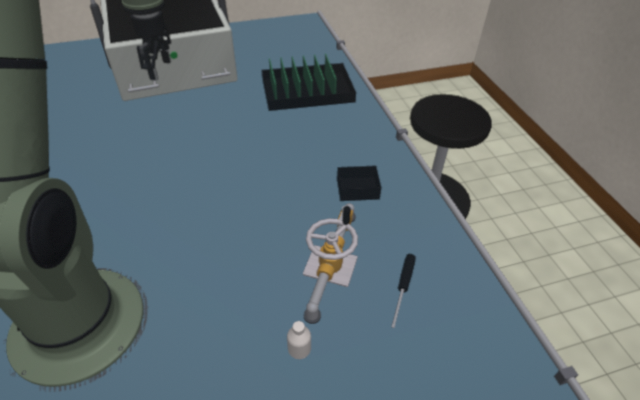

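Top view: the wheel is at about (375,217), its handle at about (366,195), with the flask at (446,278), the bin at (285,158) and the driver at (418,173). Side view: the wheel is at about (332,238), handle at (347,214). I'll enlarge both to read them more closely.

Run:
```python
from h import *
t=cv2.imread('pics/t0.png')[170:260,335:415];s=cv2.imread('pics/s0.png')[195:285,295:375]
cv2.imwrite('pics/c0.png',np.hstack([cv2.resize(x,None,fx=5,fy=5,interpolation=cv2.INTER_CUBIC) for x in(t,s)]))
```

```text
(no output)
```

View pics/c0.png

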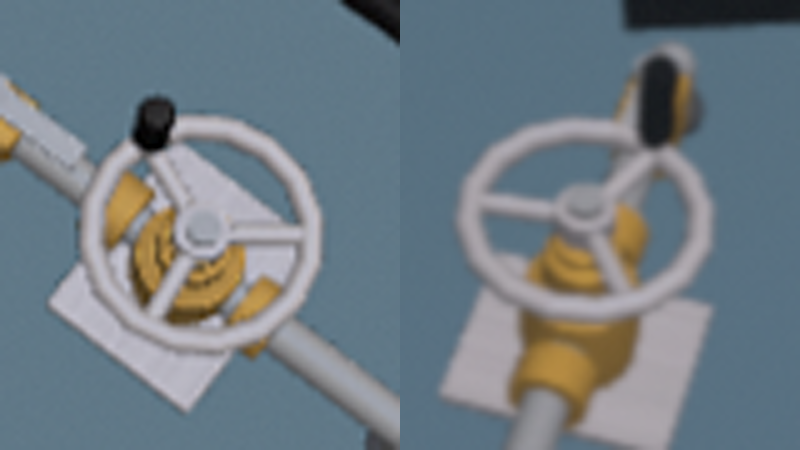

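Left half (top view): the wheel's outer rim spans x 82–321 and y 115–352, the hub top is at (204,228), the handle top at (157,105) and its base at (152,142). Right half (side view): the rim spans x 456–714 and y 117–320, hub top (586,204), handle top (658,62), base (655,142).

Run:
```python
from h import *
for f,o,pts in(('t0',(335,170),dict(rim=(201.5,233.5,.105),hub=(204,228,.118),htop=(157,106,.164),hbot=(152,142,.116),rimL=(82,232,.105),rimR=(321,232,.105))),
  ('s0',(295-80,195),dict(rim=(585,218,.105),hub=(586,204,.118),htop=(658,62,.164),hbot=(655,140,.116),rimL=(456,215,.105),rimR=(714,215,.105)))):
    d=np.load(f'pics/{f}.npz'); q={}
    for k,(x,y,z) in pts.items():
        uv=((x+.5)/5-.5+o[0],(y+.5)/5-.5+o[1]); q[k]=at_z(d,uv,z); print(f,k,q[k].round(4))
    print('diam',np.linalg.norm(q['rimL']-q['rimR']),'r',np.linalg.norm((q['htop']-q['rim'])[:2]),np.linalg.norm((q['hbot']-q['rim'])[:2]))
d=np.load('pics/t0.npz')
for n,uv,z in(('flask',(446,278),.09),('pipeend+',(320,185),.036),('pipeend-',(417,259),.036),('bin',(286,158),.03),('drv',(404,164),.01)):print(n,at_z(d,uv,z).round(3))
s=bot.observe();print(s['position'],s['tool_rot'])
```

```text
t0 rim [ 0.568  -0.0064  0.105 ]
t0 hub [ 0.5679 -0.0063  0.118 ]
t0 htop [0.6123 0.0218 0.164 ]
t0 hbot [0.6077 0.0199 0.116 ]
t0 rimL [0.5646 0.0496 0.105 ]
t0 rimR [ 0.5729 -0.0624  0.105 ]
diam 0.11225472553107271 r 0.05246968499019842 0.047642744383257406
s0 rim [ 0.5675 -0.0087  0.105 ]
s0 hub [ 0.5667 -0.0113  0.118 ]
s0 htop [0.6086 0.0208 0.164 ]
s0 hbot [0.6088 0.0174 0.116 ]
s0 rimL [0.5129 0.0089 0.105 ]
s0 rimR [ 0.6233 -0.0231  0.105 ]
diam 0.11500997406318798 r 0.05065000795759544 0.0488501786782361
flask [ 0.438 -0.179  0.09 ]
pipeend+ [0.654 0.13  0.036]
pipeend- [ 0.485 -0.12   0.036]
bin [0.721 0.222 0.03 ]
drv [ 0.734 -0.083  0.01 ]
[0.26145617 0.56731166 0.20268227] [-3.14057904e+00  8.51219853e-05  2.70978820e+00]
```

```bash
for i in 1 2 3; do :; done
python3 -m crank '{"travel":[[2.3,-3.6,0.4],[4.6,-7.3,0.8],[6.9,-10.9,1.2],[9.2,-14.6,1.6],[11.6,-18.2,2]],"turn":[[0,0,2],[0,0,4],[0,0,6],[0,0,8],[0,0,10]],"gripper":[0,0,0,0,0]}' 30
python3 -m crank '{"travel":[[2.3,-3.6,0],[4.6,-7.3,0],[6.9,-10.9,0],[9.2,-14.6,0],[11.6,-18.2,0]],"turn":[[0,0,2],[0,0,4],[0,0,6],[0,0,8],[0,0,10]],"gripper":[0,0,0,0,0]}'
python3 -m crank '{"travel":[[2.3,-3.7,0],[4.6,-7.4,0],[7,-11.1,0],[9.3,-14.8,0],[11.6,-18.3,0]],"turn":[[0,0,2],[0,0,4],[0,0,6],[0,0,8],[0,0,10]],"gripper":[0,0,0,0,0]}'
python3 -m crank '{"travel":[[0,0,0],[0,0,0],[0,0,-0.5],[0,0,-1],[0,0,-2]],"turn":[[0,0,0],[0,0,0],[0,0,0],[0,0,0],[0,0,0]],"gripper":[0,0,0,0,0]}'
python3 - <<'E'
from h import *
snap('side','s1');s=bot.observe();print(s)
c=cv2.imread('pics/s1.png')[130:290,240:440];cv2.imwrite('pics/c1.png',cv2.resize(c,None,fx=3.5,fy=3.5,interpolation=cv2.INTER_CUBIC))
E
```

```text
clock: 0.6
position: [0.3781, 0.3839, 0.2232]
tool_rot: [-3.141, -0.0, 2.886]
force: [0.7, 0.5, 0.5]
grip_width: 0.0853
finger_force: 0.0
clock: 1.1
position: [0.4941, 0.2019, 0.2231]
tool_rot: [-3.141, -0.0, 3.06]
force: [1.0, 0.7, -0.1]
grip_width: 0.0855
finger_force: 0.0
clock: 1.6
position: [0.6102, 0.0187, 0.223]
tool_rot: [-3.141, -0.0, -3.049]
force: [0.6, -0.2, 0.5]
grip_width: 0.085
finger_force: 0.0
clock: 2.1
position: [0.6095, 0.0216, 0.203]
tool_rot: [3.141, 0.001, -3.049]
force: [-0.1, -0.5, -0.3]
grip_width: 0.0852
finger_force: 0.0
{'clock': 2.15, 'qpos': array([-0.14934288,  0.49937641,  0.02470932,  1.64676999, -0.0142248 ,
        0.9974304 ,  1.54378343]), 'qd': array([ 0.00375462,  0.00274082,  0.00062885, -0.00704708, -0.00101438,
        0.03784414,  0.0003076 ]), 'joint_efforts': array([ 2.84647644e-01, -1.00244272e+02,  3.73071223e+00, -4.23050809e+01,
        2.81069626e-02,  7.05088321e-01, -8.68976262e-03]), 'position': array([0.60867578, 0.02135474, 0.2009523 ]), 'tool_rot': array([ 3.14153755e+00, -1.81257265e-03, -3.04869379e+00]), 'force': array([-0.82418202,  0.32863575, -1.76093009]), 'moment': array([0.00483871, 0.05812659, 0.05276197]), 'finger_force': 0.0, 'grip_width': 0.08531091486636273}
```

View pics/c1.png

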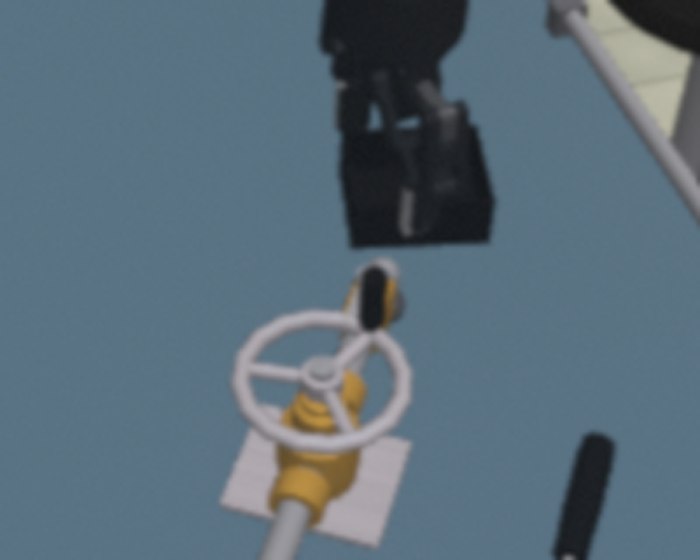

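The open gripper hangs above and behind the handle. Its near finger is at about (410,215) in the crop and the handle is at (373,297), which fits a straight descent. The forces are near zero.

```bash
python3 -m crank '{"travel":[[0,-0.1,-1],[0,-0.1,-2.2],[0,-0.1,-3.4],[0,-0.1,-4.6],[0,-0.1,-5.5]],"turn":[[0,0,0],[0,0,0],[0,0,0],[0,0,0],[0,0,0]],"gripper":[0,0,0,0,0]}' 30
python3 -m crank '{"travel":[[0,0,-0.8],[0,0,-1.6],[0,0,-2.1],[0,0,-2.1],[0,0,-2.1]],"turn":[[0,0,0],[0,0,0],[0,0,0],[0,0,0],[0,0,0]],"gripper":[0,0,0,0,0]}'
python3 - <<'E'
from h import *
snap('side','s2');snap('top','t2')
a=cv2.imread('pics/s2.png')[150:290,270:410];b=cv2.imread('pics/t2.png')[140:280,300:440]
cv2.imwrite('pics/c2.png',np.hstack([cv2.resize(x,(400,400),interpolation=cv2.INTER_CUBIC) for x in(b,a)]))
E
```

```text
clock: 2.65
position: [0.6092, 0.0196, 0.1467]
tool_rot: [-3.142, -0.001, -3.05]
force: [-0.1, 0.4, 0.3]
grip_width: 0.085
finger_force: 0.0
clock: 3.15
position: [0.6097, 0.0196, 0.1274]
tool_rot: [-3.142, 0.0, -3.05]
force: [0.8, 0.3, 0.0]
grip_width: 0.0854
finger_force: 0.0
```

View pics/c2.png

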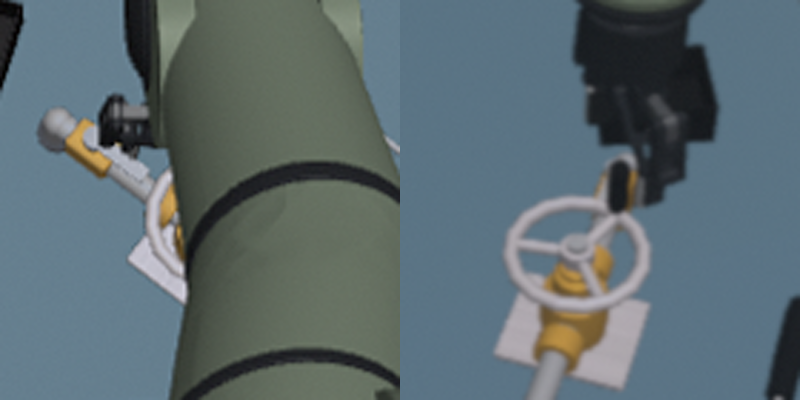

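Run:
```python
from h import *
s=bot.observe();p=s['position'];print(p,s['tool_rot'])
from scipy.spatial.transform import Rotation as R
y=R.from_euler('xyz',s['tool_rot']).as_matrix()[:,1];print(y)
for f,o in(('t2',(300,140)),('s2',(270-140,150))):
    d=np.load(f'pics/{f}.npz')
    for n,P in(('tcp',p),('f+',p+y*.0425+[0,0,.013]),('f-',p-y*.0425+[0,0,.013]),('b+',p+y*.057+[0,0,.013]),('b-',p-y*.057+[0,0,.013]),('hand',[.6095,.02,.14]),('axis',[.5675,-.0078,.118])):
        u=proj(d,P);print(f,n,u.round(1),((u-o)*400/140).round(0))
d=np.load('pics/t2.npz');print(at_z(d,(300+125*.35,140+130*.35),.14))
```

```text
[0.60984173 0.01962932 0.12760313] [-3.14158538e+00  6.78342341e-04 -3.04984947e+00]
[-9.16145365e-02  9.95794545e-01 -7.27809327e-06]
t2 tcp [365.6 195.9] [187. 160.]
t2 f+ [347.6 194.8] [136. 157.]
t2 f- [384.5 194.2] [241. 155.]
t2 b+ [341.3 194.9] [118. 157.]
t2 b- [390.8 194.1] [259. 155.]
t2 hand [365.8 194.7] [188. 156.]
t2 axis [376.  215.4] [217. 215.]
s2 tcp [346.  218.4] [617. 195.]
s2 f+ [338.6 201.7] [596. 148.]
s2 f- [354.4 228. ] [641. 223.]
s2 b+ [336.1 197.5] [589. 136.]
s2 b- [357.2 232.7] [649. 236.]
s2 hand [346.1 214.6] [617. 184.]
s2 axis [331.7 234.1] [576. 240.]
[0.62767594 0.07213351 0.14      ]
```

The two views don't quite fit: the near finger ends at about (655,203) in the side crop, but I predicted (641,223). I'll enlarge and brighten it before closing.

Run:
```python
from h import *
def up(f,x,y,w,h,k,pts):
    a=cv2.imread(f'pics/{f}.png')[y:y+h,x:x+w]; a=cv2.resize(a,None,fx=k,fy=k,interpolation=cv2.INTER_CUBIC)
    a=np.clip(255*(a/255.)**.45,0,255).astype(np.uint8)
    for u,v in pts: cv2.circle(a,(int((u-x+.5)*k),int((v-y+.5)*k)),3,(0,0,255),-1)
    return a
a=up('s2',310,150,64,96,6,[(346,218.4),(338.6,201.7),(354.4,228)])
b=up('t2',322,150,64,96,6,[(365.6,195.9),(347.6,194.8),(384.5,194.2)])
cv2.imwrite('pics/c3.png',np.hstack([a,b]))
```

```text
(no output)
```

View pics/c3.png

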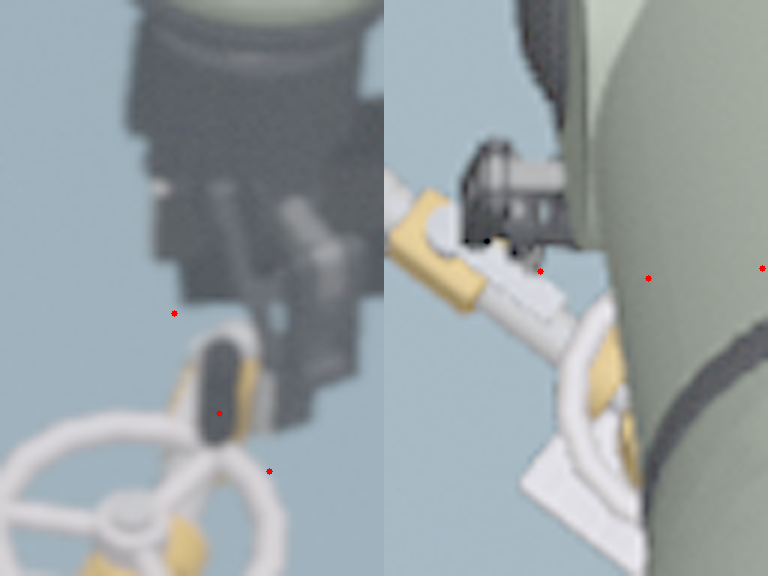

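The near fingertip is at about (290,428) on the left and the far fingertip at about (525,255) on the right. Both sit a few pixels off my predictions, so I'll see what position fits.

Run:
```python
from h import *
from scipy.optimize import least_squares
s=np.load('pics/s2.npz');t=np.load('pics/t2.npz')
def on_y(d,uv,y):
    a=at_z(d,uv,0.);b=at_z(d,uv,.3);k=(y-a[1])/(b[1]-a[1]);return a+k*(b-a)
for y in(-.02,-.03,-.04):print('near tip',on_y(s,(310+290/6-.5,150+428/6-.5),y).round(4))
for y in(.06,.07,.08):print('far tip',on_y(t,(322+141/6-.5,150+255/6-.5),y).round(4))
# closeness of pic s0/t0 gripper at known pose too
```

```text
near tip [ 0.6213 -0.02    0.1586]
near tip [ 0.6167 -0.03    0.1709]
near tip [ 0.612  -0.04    0.1832]
far tip [ 0.698   0.06   -0.1808]
far tip [0.5943 0.07   0.2076]
far tip [0.4907 0.08   0.596 ]
```

```bash
python3 -m crank '{"travel":[[0,0,0],[0,0,0],[0,0,0],[0,0,0],[0,0,0]],"turn":[[0,0,0],[0,0,0],[0,0,0],[0,0,0],[0,0,0]],"gripper":[0.2,0.35,0.5,0.5,0.5]}' 20
python3 - <<'E'
from h import *
snap('side','s3');d=np.load('pics/s3.npz');s=bot.observe();p=s['position'];w=s['grip_width'];print(p,w,s['force'],s['finger_force'])
y=np.array([-.0916,.9958,0]);x,yy=300,150;k=8
a=cv2.imread('pics/s3.png')[yy:yy+75,x:x+75];a=cv2.resize(a,None,fx=k,fy=k,interpolation=cv2.INTER_CUBIC)
a=np.clip(255*(a/255.)**.45,0,255).astype(np.uint8)
for P in(p,p+y*w/2+[0,0,.005],p-y*w/2+[0,0,.005],p-y*w/2+[.011,0,.005],p-y*w/2+[-.011,0,.005]):
    u,v=proj(d,P);cv2.circle(a,(int((u-x+.5)*k),int((v-yy+.5)*k)),3,(0,0,255),-1)
cv2.imwrite('pics/c4.png',a)
E
```

```text
clock: 3.75
position: [0.6096, 0.0197, 0.1272]
tool_rot: [-3.142, -0.0, -3.05]
force: [-0.1, -0.8, 0.5]
grip_width: 0.0424
finger_force: 0.0
[0.60959163 0.01960465 0.12721505] 0.042592755198793845 [0.16747053 0.55008351 0.27112257] 0.0
```

View pics/c4.png

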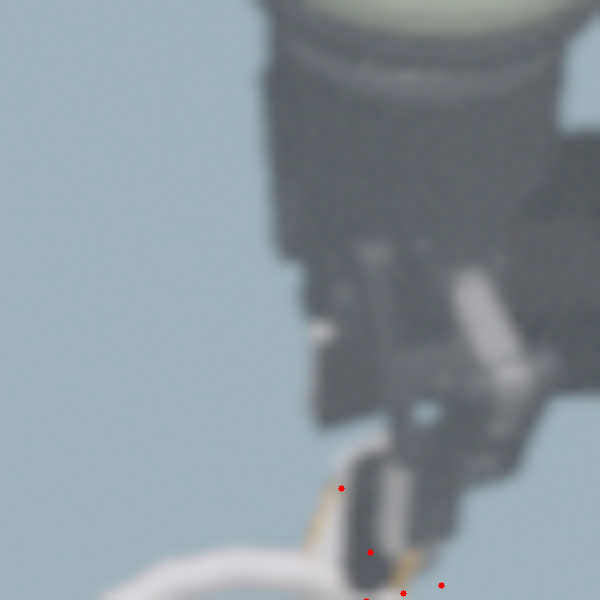

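Half closed, the near finger's pad is at (395,510) beside the handle at (370,520), and the far finger is behind it, so the fingers straddle the handle. They look 10–20 mm higher than the reported tip, so I'll lower 1 cm, which still clears the rim, and close.

```bash
python3 -m crank '{"travel":[[0,0,-0.3],[0,0,-0.6],[0,0,-1],[0,0,-1],[0,0,-1]],"turn":[[0,0,0],[0,0,0],[0,0,0],[0,0,0],[0,0,0]],"gripper":[0.5,0.5,0.5,0.5,0.5]}' 30
python3 -m crank '{"travel":[[0,0,0],[0,0,0],[0,0,0],[0,0,0],[0,0,0]],"turn":[[0,0,0],[0,0,0],[0,0,0],[0,0,0],[0,0,0]],"gripper":[0.65,0.75,0.85,1,1]}' 30
python3 -m crank '{"travel":[[0,0,0],[0,0,0],[0,0,0],[0,0,0],[0,0,0]],"turn":[[0,0,0],[0,0,0],[0,0,0],[0,0,0],[0,0,0]],"gripper":[1,1,1,1,1]}' 30
python3 - <<'E'
import numpy as np
# cw offsets from 33.7 deg in cm, step 12 deg, r 5 cm
a0=33.7
for c in range(6):
    s=a0-60*c;print(round(s,1),[(round(5*(np.cos(np.radians(s-12*i))-np.cos(np.radians(s))),2),round(5*(np.sin(np.radians(s-12*i))-np.sin(np.radians(s))),2)) for i in range(1,6)])
E
```

```text
clock: 4.3
position: [0.6095, 0.0196, 0.117]
tool_rot: [-3.142, -0.0, -3.05]
force: [0.3, -0.6, 0.0]
grip_width: 0.043
finger_force: 0.0
clock: 4.8
position: [0.6098, 0.0197, 0.1174]
tool_rot: [3.142, 0.001, -3.05]
force: [0.4, 1.0, 4.3]
grip_width: 0.0163
finger_force: 29.4
clock: 5.3
position: [0.6098, 0.0197, 0.1174]
tool_rot: [3.142, 0.0, -3.05]
force: [1.1, 0.9, 5.2]
grip_width: 0.0167
finger_force: 29.6
33.7 [(np.float64(0.49), np.float64(-0.93)), (np.float64(0.77), np.float64(-1.93)), (np.float64(0.84), np.float64(-2.97)), (np.float64(0.69), np.float64(-4.01)), (np.float64(0.32), np.float64(-4.99))]
-26.3 [(np.float64(-0.56), np.float64(-0.88)), (np.float64(-1.29), np.float64(-1.63)), (np.float64(-2.16), np.float64(-2.21)), (np.float64(-3.13), np.float64(-2.6)), (np.float64(-4.16), np.float64(-2.77))]
-86.3 [(np.float64(-1.04), np.float64(0.04)), (np.float64(-2.06), np.float64(0.3)), (np.float64(-2.99), np.float64(0.76)), (np.float64(-3.81), np.float64(1.41)), (np.float64(-4.48), np.float64(2.22))]
-146.3 [(np.float64(-0.49), np.float64(0.93)), (np.float64(-0.77), np.float64(1.93)), (np.float64(-0.84), np.float64(2.97)), (np.float64(-0.69), np.float64(4.01)), (np.float64(-0.32), np.float64(4.99))]
-206.3 [(np.float64(0.56), np.float64(0.88)), (np.float64(1.29), np.float64(1.63)), (np.float64(2.16), np.float64(2.21)), (np.float64(3.13), np.float64(2.6)), (np.float64(4.16), np.float64(2.77))]
-266.3 [(np.float64(1.04), np.float64(-0.04)), (np.float64(2.06), np.float64(-0.3)), (np.float64(2.99), np.float64(-0.76)), (np.float64(3.81), np.float64(-1.41)), (np.float64(4.48), np.float64(-2.22))]
```

Gripped: the width is 16.6 mm with 30 N on the pads. I'll wind the first 60° clockwise and look.

```bash
python3 -m crank '{"travel":[[0.49,-0.93,0.1],[0.77,-1.93,0.2],[0.84,-2.97,0.2],[0.69,-4.01,0.2],[0.32,-4.99,0.2]],"turn":[[0,0,0],[0,0,0],[0,0,0],[0,0,0],[0,0,0]],"gripper":[1,1,1,1,1]}' 40
python3 - <<'E'
from h import *
snap('side','s4');s=bot.observe();print(s['position'],s['force'],s['grip_width'])
x,yy,k=300,165,7
a=cv2.imread('pics/s4.png')[yy:yy+85,x:x+100];a=cv2.resize(a,None,fx=k,fy=k,interpolation=cv2.INTER_CUBIC)
cv2.imwrite('pics/c5.png',np.clip(255*(a/255.)**.45,0,255).astype(np.uint8))
E
```

```text
clock: 5.8
position: [0.6118, -0.0315, 0.118]
tool_rot: [-3.142, -0.002, -3.05]
force: [-0.2, 1.9, -23.6]
grip_width: 0.0161
finger_force: 39.6
[ 0.61062208 -0.0333897   0.11796762] [ -1.19178082  -0.38682577 -23.86412601] 0.015919558799698603
```

View pics/c5.png

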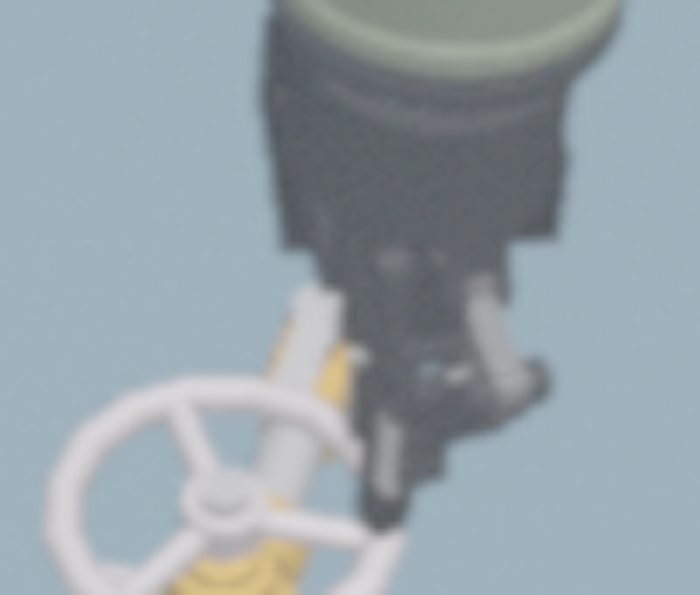

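The wheel turned with the gripper: the handle is now at about (385,510), held between the pads, and the side forces are small. The −24 N vertical force comes from my 2 mm lift, so I'll undo that. I'll also measure lateral stiffness with a 2 mm radial tug, which sets how far I can safely run into the stop per call.

```bash
python3 -m crank '{"travel":[[0,0,-0.17],[0.09,-0.04,-0.17],[0.18,-0.09,-0.17],[0.18,-0.09,-0.17],[0.18,-0.09,-0.17]],"turn":[[0,0,0],[0,0,0],[0,0,0],[0,0,0],[0,0,0]],"gripper":[1,1,1,1,1]}' 40
python3 -c "
from h import *
print(bot.observe()['joint_efforts'].round(1))
np.set_printoptions(suppress=True)
for c in range(14):
    s=-26.3-24*c;print(round(s,1),[round(5*(np.cos(np.radians(s-24))-np.cos(np.radians(s))),2),round(5*(np.sin(np.radians(s-24))-np.sin(np.radians(s))),2)])"
```

```text
clock: 6.35
position: [0.6132, -0.0299, 0.1176]
tool_rot: [3.14, -0.003, -3.049]
force: [-11.8, 4.6, -2.4]
grip_width: 0.0158
finger_force: 41.6
[  2.2 -99.8   6.1 -40.6   1.1  -3.8   0. ]
-26.3 [np.float64(-1.29), np.float64(-1.63)]
-50.3 [np.float64(-1.84), np.float64(-0.97)]
-74.3 [np.float64(-2.07), np.float64(-0.13)]
-98.3 [np.float64(-1.95), np.float64(0.72)]
-122.3 [np.float64(-1.49), np.float64(1.45)]
-146.3 [np.float64(-0.77), np.float64(1.93)]
-170.3 [np.float64(0.08), np.float64(2.08)]
-194.3 [np.float64(0.92), np.float64(1.86)]
-218.3 [np.float64(1.6), np.float64(1.33)]
-242.3 [np.float64(2.0), np.float64(0.56)]
-266.3 [np.float64(2.06), np.float64(-0.3)]
-290.3 [np.float64(1.76), np.float64(-1.11)]
-314.3 [np.float64(1.15), np.float64(-1.73)]
-338.3 [np.float64(0.35), np.float64(-2.05)]
```

Lateral stiffness is about 6 N/mm, so 12° steps (10.5 mm) stay under roughly 65 N even at worst. I'll chain typed moves and stop as soon as the tangential force rises.

```bash
cat > chk.py <<'E'
import sys;from h import *
s=bot.observe();v=s['position'][:2]-[.5675,-.0078];r=np.hypot(*v);u=v/r;f=s['force'];ft=f[1]*u[0]-f[0]*u[1]
print('ang %.1f r %.1f mm Ft %.1f Fr %.1f Fz %.1f w %.1f t %.2f'%(np.degrees(np.arctan2(v[1],v[0])),r*1e3,ft,f[:2]@u,f[2],s['grip_width']*1e3,s['clock']))
sys.exit(abs(ft)>7)
E
Z='"turn":[[0,0,0],[0,0,0],[0,0,0],[0,0,0],[0,0,0]],"gripper":[1,1,1,1,1]}'; unset Z
python3 -m crank '{"travel":[[-0.18,0.09,0],[-0.46,-0.35,0],[-0.74,-0.79,0],[-1.1,-1.17,0],[-1.47,-1.54,0]],"turn":[[0,0,0],[0,0,0],[0,0,0],[0,0,0],[0,0,0]],"gripper":[1,1,1,1,1]}' 60 >/dev/null && python3 chk.py &&
python3 -m crank '{"travel":[[-0.29,-0.19,0],[-0.58,-0.39,0],[-0.87,-0.58,0],[-0.87,-0.58,0],[-0.87,-0.58,0]],"turn":[[0,0,0],[0,0,0],[0,0,0],[0,0,0],[0,0,0]],"gripper":[1,1,1,1,1]}' >/dev/null && python3 chk.py &&
python3 -m crank '{"travel":[[-0.32,-0.13,0],[-0.65,-0.26,0],[-0.97,-0.39,0],[-0.97,-0.39,0],[-0.97,-0.39,0]],"turn":[[0,0,0],[0,0,0],[0,0,0],[0,0,0],[0,0,0]],"gripper":[1,1,1,1,1]}' >/dev/null && python3 chk.py &&
python3 -m crank '{"travel":[[-0.34,-0.06,0],[-0.69,-0.12,0],[-1.03,-0.18,0],[-1.03,-0.18,0],[-1.03,-0.18,0]],"turn":[[0,0,0],[0,0,0],[0,0,0],[0,0,0],[0,0,0]],"gripper":[1,1,1,1,1]}' >/dev/null && python3 chk.py &&
python3 -m crank '{"travel":[[-0.35,0.01,0],[-0.7,0.03,0],[-1.04,0.04,0],[-1.04,0.04,0],[-1.04,0.04,0]],"turn":[[0,0,0],[0,0,0],[0,0,0],[0,0,0],[0,0,0]],"gripper":[1,1,1,1,1]}' >/dev/null && python3 chk.py &&
python3 -m crank '{"travel":[[-0.34,0.09,0],[-0.68,0.17,0],[-1.01,0.26,0],[-1.01,0.26,0],[-1.01,0.26,0]],"turn":[[0,0,0],[0,0,0],[0,0,0],[0,0,0],[0,0,0]],"gripper":[1,1,1,1,1]}' >/dev/null && python3 chk.py
```

```text
ang -50.4 r 50.3 mm Ft 2.1 Fr -6.3 Fz -6.3 w 15.6 t 6.85False
```

```bash
sed -i 's/sys.exit(abs(ft)>7)/sys.exit(int(abs(ft)>7))/' chk.py
python3 -m crank '{"travel":[[-0.29,-0.19,0],[-0.58,-0.39,0],[-0.87,-0.58,0],[-0.87,-0.58,0],[-0.87,-0.58,0]],"turn":[[0,0,0],[0,0,0],[0,0,0],[0,0,0],[0,0,0]],"gripper":[1,1,1,1,1]}' >/dev/null && python3 chk.py &&
python3 -m crank '{"travel":[[-0.32,-0.13,0],[-0.65,-0.26,0],[-0.97,-0.39,0],[-0.97,-0.39,0],[-0.97,-0.39,0]],"turn":[[0,0,0],[0,0,0],[0,0,0],[0,0,0],[0,0,0]],"gripper":[1,1,1,1,1]}' >/dev/null && python3 chk.py &&
python3 -m crank '{"travel":[[-0.34,-0.06,0],[-0.69,-0.12,0],[-1.03,-0.18,0],[-1.03,-0.18,0],[-1.03,-0.18,0]],"turn":[[0,0,0],[0,0,0],[0,0,0],[0,0,0],[0,0,0]],"gripper":[1,1,1,1,1]}' >/dev/null && python3 chk.py &&
python3 -m crank '{"travel":[[-0.35,0.01,0],[-0.7,0.03,0],[-1.04,0.04,0],[-1.04,0.04,0],[-1.04,0.04,0]],"turn":[[0,0,0],[0,0,0],[0,0,0],[0,0,0],[0,0,0]],"gripper":[1,1,1,1,1]}' >/dev/null && python3 chk.py &&
python3 -m crank '{"travel":[[-0.34,0.09,0],[-0.68,0.17,0],[-1.01,0.26,0],[-1.01,0.26,0],[-1.01,0.26,0]],"turn":[[0,0,0],[0,0,0],[0,0,0],[0,0,0],[0,0,0]],"gripper":[1,1,1,1,1]}' >/dev/null && python3 chk.py
```

```text
ang -62.4 r 50.2 mm Ft -2.6 Fr -6.8 Fz -3.2 w 15.5 t 7.35
ang -74.4 r 50.2 mm Ft -0.9 Fr -6.5 Fz -3.5 w 15.4 t 7.85
ang -86.1 r 50.1 mm Ft -2.0 Fr -6.7 Fz -4.1 w 15.4 t 8.35
ang -97.8 r 50.0 mm Ft -0.8 Fr -7.0 Fz -5.3 w 15.1 t 8.85
ang -109.5 r 49.9 mm Ft -1.3 Fr -6.0 Fz -6.8 w 15.3 t 9.35
```

```bash
python3 -m crank '{"travel":[[-0.31,0.15,0],[-0.62,0.31,0],[-0.94,0.46,0],[-0.94,0.46,0],[-0.94,0.46,0]],"turn":[[0,0,0],[0,0,0],[0,0,0],[0,0,0],[0,0,0]],"gripper":[1,1,1,1,1]}' >/dev/null && python3 chk.py &&
python3 -m crank '{"travel":[[-0.27,0.22,0],[-0.55,0.43,0],[-0.82,0.65,0],[-0.82,0.65,0],[-0.82,0.65,0]],"turn":[[0,0,0],[0,0,0],[0,0,0],[0,0,0],[0,0,0]],"gripper":[1,1,1,1,1]}' >/dev/null && python3 chk.py &&
python3 -m crank '{"travel":[[-0.22,0.27,0],[-0.44,0.54,0],[-0.67,0.8,0],[-0.67,0.8,0],[-0.67,0.8,0]],"turn":[[0,0,0],[0,0,0],[0,0,0],[0,0,0],[0,0,0]],"gripper":[1,1,1,1,1]}' >/dev/null && python3 chk.py &&
python3 -m crank '{"travel":[[-0.16,0.31,0],[-0.32,0.62,0],[-0.48,0.93,0],[-0.48,0.93,0],[-0.48,0.93,0]],"turn":[[0,0,0],[0,0,0],[0,0,0],[0,0,0],[0,0,0]],"gripper":[1,1,1,1,1]}' >/dev/null && python3 chk.py &&
python3 -m crank '{"travel":[[-0.09,0.34,0],[-0.18,0.67,0],[-0.28,1.01,0],[-0.28,1.01,0],[-0.28,1.01,0]],"turn":[[0,0,0],[0,0,0],[0,0,0],[0,0,0],[0,0,0]],"gripper":[1,1,1,1,1]}' >/dev/null && python3 chk.py &&
python3 -m crank '{"travel":[[-0.02,0.35,0],[-0.04,0.7,0],[-0.07,1.04,0],[-0.07,1.04,0],[-0.07,1.04,0]],"turn":[[0,0,0],[0,0,0],[0,0,0],[0,0,0],[0,0,0]],"gripper":[1,1,1,1,1]}' >/dev/null && python3 chk.py &&
python3 -m crank '{"travel":[[0.05,0.34,0],[0.1,0.69,0],[0.15,1.03,0],[0.15,1.03,0],[0.15,1.03,0]],"turn":[[0,0,0],[0,0,0],[0,0,0],[0,0,0],[0,0,0]],"gripper":[1,1,1,1,1]}' >/dev/null && python3 chk.py &&
python3 -m crank '{"travel":[[0.12,0.33,0],[0.24,0.65,0],[0.36,0.98,0],[0.36,0.98,0],[0.36,0.98,0]],"turn":[[0,0,0],[0,0,0],[0,0,0],[0,0,0],[0,0,0]],"gripper":[1,1,1,1,1]}' >/dev/null && python3 chk.py &&
python3 -m crank '{"travel":[[0.19,0.29,0],[0.37,0.59,0],[0.56,0.88,0],[0.56,0.88,0],[0.56,0.88,0]],"turn":[[0,0,0],[0,0,0],[0,0,0],[0,0,0],[0,0,0]],"gripper":[1,1,1,1,1]}' >/dev/null && python3 chk.py
```

```text
ang -121.6 r 49.8 mm Ft -0.8 Fr -6.1 Fz -6.7 w 15.2 t 9.85
ang -133.8 r 49.8 mm Ft -1.3 Fr -4.3 Fz -5.1 w 15.1 t 10.35
ang -145.9 r 49.7 mm Ft -1.6 Fr -3.6 Fz -1.6 w 15.3 t 10.85
ang -158.1 r 49.7 mm Ft -1.3 Fr -0.8 Fz 3.3 w 15.2 t 11.35
ang -170.3 r 49.6 mm Ft -1.0 Fr 1.1 Fz 5.1 w 15.3 t 11.85
ang 177.7 r 49.6 mm Ft -2.0 Fr 2.3 Fz 5.7 w 15.4 t 12.35
ang 165.6 r 49.6 mm Ft -1.4 Fr 2.7 Fz 5.7 w 15.9 t 12.85
ang 153.4 r 49.7 mm Ft -2.1 Fr 1.6 Fz 5.8 w 15.4 t 13.35
ang 141.2 r 49.7 mm Ft -1.6 Fr 3.7 Fz 5.0 w 15.4 t 13.85
```

```bash
python3 -m crank '{"travel":[[0.24,0.25,0],[0.49,0.5,0],[0.73,0.75,0],[0.73,0.75,0],[0.73,0.75,0]],"turn":[[0,0,0],[0,0,0],[0,0,0],[0,0,0],[0,0,0]],"gripper":[1,1,1,1,1]}' >/dev/null && python3 chk.py &&
python3 -m crank '{"travel":[[0.29,0.19,0],[0.58,0.39,0],[0.87,0.58,0],[0.87,0.58,0],[0.87,0.58,0]],"turn":[[0,0,0],[0,0,0],[0,0,0],[0,0,0],[0,0,0]],"gripper":[1,1,1,1,1]}' >/dev/null && python3 chk.py &&
python3 -m crank '{"travel":[[0.32,0.13,0],[0.65,0.26,0],[0.97,0.39,0],[0.97,0.39,0],[0.97,0.39,0]],"turn":[[0,0,0],[0,0,0],[0,0,0],[0,0,0],[0,0,0]],"gripper":[1,1,1,1,1]}' >/dev/null && python3 chk.py &&
python3 -m crank '{"travel":[[0.34,0.06,0],[0.69,0.12,0],[1.03,0.18,0],[1.03,0.18,0],[1.03,0.18,0]],"turn":[[0,0,0],[0,0,0],[0,0,0],[0,0,0],[0,0,0]],"gripper":[1,1,1,1,1]}' >/dev/null && python3 chk.py &&
python3 -m crank '{"travel":[[0.35,-0.01,0],[0.7,-0.03,0],[1.04,-0.04,0],[1.04,-0.04,0],[1.04,-0.04,0]],"turn":[[0,0,0],[0,0,0],[0,0,0],[0,0,0],[0,0,0]],"gripper":[1,1,1,1,1]}' >/dev/null && python3 chk.py &&
python3 -m crank '{"travel":[[0.34,-0.09,0],[0.68,-0.17,0],[1.01,-0.26,0],[1.01,-0.26,0],[1.01,-0.26,0]],"turn":[[0,0,0],[0,0,0],[0,0,0],[0,0,0],[0,0,0]],"gripper":[1,1,1,1,1]}' >/dev/null && python3 chk.py &&
python3 -m crank '{"travel":[[0.31,-0.15,0],[0.62,-0.31,0],[0.94,-0.46,0],[0.94,-0.46,0],[0.94,-0.46,0]],"turn":[[0,0,0],[0,0,0],[0,0,0],[0,0,0],[0,0,0]],"gripper":[1,1,1,1,1]}' >/dev/null && python3 chk.py &&
python3 -m crank '{"travel":[[0.27,-0.22,0],[0.55,-0.43,0],[0.82,-0.65,0],[0.82,-0.65,0],[0.82,-0.65,0]],"turn":[[0,0,0],[0,0,0],[0,0,0],[0,0,0],[0,0,0]],"gripper":[1,1,1,1,1]}' >/dev/null && python3 chk.py &&
python3 -m crank '{"travel":[[0.22,-0.27,0],[0.44,-0.54,0],[0.67,-0.8,0],[0.67,-0.8,0],[0.67,-0.8,0]],"turn":[[0,0,0],[0,0,0],[0,0,0],[0,0,0],[0,0,0]],"gripper":[1,1,1,1,1]}' >/dev/null && python3 chk.py
```

```text
ang 129.0 r 49.8 mm Ft -2.7 Fr 3.0 Fz 4.8 w 15.0 t 14.35
ang 116.8 r 49.9 mm Ft -1.0 Fr 3.2 Fz 4.5 w 15.4 t 14.85
ang 104.7 r 49.9 mm Ft -2.0 Fr 4.3 Fz 4.0 w 15.3 t 15.35
ang 92.6 r 50.0 mm Ft -0.8 Fr 5.0 Fz 4.9 w 15.2 t 15.85
ang 80.7 r 50.1 mm Ft -1.0 Fr 5.0 Fz 3.6 w 15.2 t 16.35
ang 68.6 r 50.1 mm Ft -2.3 Fr 6.2 Fz 3.2 w 15.3 t 16.85
ang 56.6 r 50.2 mm Ft -0.6 Fr 5.0 Fz 3.1 w 15.3 t 17.35
ang 44.4 r 50.2 mm Ft -1.5 Fr 4.9 Fz 2.8 w 15.4 t 17.85
ang 32.5 r 50.2 mm Ft -1.6 Fr 4.0 Fz 3.5 w 15.3 t 18.35
```

```bash
python3 -m crank '{"travel":[[0.16,-0.31,0],[0.32,-0.62,0],[0.48,-0.93,0],[0.48,-0.93,0],[0.48,-0.93,0]],"turn":[[0,0,0],[0,0,0],[0,0,0],[0,0,0],[0,0,0]],"gripper":[1,1,1,1,1]}' >/dev/null && python3 chk.py &&
python3 -m crank '{"travel":[[0.09,-0.34,0],[0.18,-0.67,0],[0.28,-1.01,0],[0.28,-1.01,0],[0.28,-1.01,0]],"turn":[[0,0,0],[0,0,0],[0,0,0],[0,0,0],[0,0,0]],"gripper":[1,1,1,1,1]}' >/dev/null && python3 chk.py &&
python3 -m crank '{"travel":[[0.02,-0.35,0],[0.04,-0.7,0],[0.07,-1.04,0],[0.07,-1.04,0],[0.07,-1.04,0]],"turn":[[0,0,0],[0,0,0],[0,0,0],[0,0,0],[0,0,0]],"gripper":[1,1,1,1,1]}' >/dev/null && python3 chk.py &&
python3 -m crank '{"travel":[[-0.05,-0.34,0],[-0.1,-0.69,0],[-0.15,-1.03,0],[-0.15,-1.03,0],[-0.15,-1.03,0]],"turn":[[0,0,0],[0,0,0],[0,0,0],[0,0,0],[0,0,0]],"gripper":[1,1,1,1,1]}' >/dev/null && python3 chk.py &&
python3 -m crank '{"travel":[[-0.06,-0.16,0],[-0.12,-0.33,0],[-0.18,-0.5,0],[-0.18,-0.5,0],[-0.18,-0.5,0]],"turn":[[0,0,0],[0,0,0],[0,0,0],[0,0,0],[0,0,0]],"gripper":[1,1,1,1,1]}' >/dev/null && python3 chk.py &&
python3 -m crank '{"travel":[[-0.06,-0.16,0],[-0.13,-0.32,0],[-0.2,-0.48,0],[-0.2,-0.48,0],[-0.2,-0.48,0]],"turn":[[0,0,0],[0,0,0],[0,0,0],[0,0,0],[0,0,0]],"gripper":[1,1,1,1,1]}' >/dev/null && python3 chk.py
```

```text
ang 20.5 r 50.2 mm Ft -2.7 Fr 4.8 Fz 4.9 w 15.6 t 18.85
ang 8.4 r 50.2 mm Ft -1.6 Fr 3.4 Fz 4.4 w 15.0 t 19.35
ang -3.7 r 50.3 mm Ft -0.8 Fr 2.5 Fz 5.7 w 15.0 t 19.85
ang -15.7 r 50.3 mm Ft -1.5 Fr 1.3 Fz 7.4 w 15.0 t 20.35
ang -21.4 r 50.2 mm Ft -0.1 Fr 1.9 Fz 6.5 w 15.3 t 20.85
ang -27.3 r 50.2 mm Ft -0.1 Fr 0.7 Fz 7.9 w 15.2 t 21.35
```

```bash
python3 -m crank '{"travel":[[-0.09,-0.15,0],[-0.17,-0.3,0],[-0.26,-0.46,0],[-0.26,-0.46,0],[-0.26,-0.46,0]],"turn":[[0,0,0],[0,0,0],[0,0,0],[0,0,0],[0,0,0]],"gripper":[1,1,1,1,1]}' >/dev/null && python3 chk.py &&
python3 -m crank '{"travel":[[-0.1,-0.14,0],[-0.2,-0.28,0],[-0.3,-0.43,0],[-0.3,-0.43,0],[-0.3,-0.43,0]],"turn":[[0,0,0],[0,0,0],[0,0,0],[0,0,0],[0,0,0]],"gripper":[1,1,1,1,1]}' >/dev/null && python3 chk.py &&
python3 -m crank '{"travel":[[-0.11,-0.13,0],[-0.23,-0.26,0],[-0.35,-0.39,0],[-0.35,-0.39,0],[-0.35,-0.39,0]],"turn":[[0,0,0],[0,0,0],[0,0,0],[0,0,0],[0,0,0]],"gripper":[1,1,1,1,1]}' >/dev/null && python3 chk.py &&
python3 -m crank '{"travel":[[-0.13,-0.12,0],[-0.26,-0.24,0],[-0.38,-0.36,0],[-0.38,-0.36,0],[-0.38,-0.36,0]],"turn":[[0,0,0],[0,0,0],[0,0,0],[0,0,0],[0,0,0]],"gripper":[1,1,1,1,1]}' >/dev/null && python3 chk.py
```

```text
ang -33.4 r 50.2 mm Ft 0.4 Fr 1.4 Fz 7.3 w 15.2 t 21.85
ang -34.6 r 50.1 mm Ft 19.9 Fr 3.7 Fz -1.1 w 15.3 t 22.35
```

The stop is at about −34.3°: tangential force jumped to 20 N and the angle stopped advancing. I'll ease the load off without turning the wheel and read the unloaded stop angle.

```bash
python3 -m crank '{"travel":[[0.07,0.09,0],[0.14,0.19,0],[0.2,0.26,0],[0.2,0.26,0],[0.2,0.26,0]],"turn":[[0,0,0],[0,0,0],[0,0,0],[0,0,0],[0,0,0]],"gripper":[1,1,1,1,1]}' >/dev/null ; python3 chk.py
python3 -c "
import numpy as np
s0=-34.5
for c in range(6):
    s=s0+60*c;print(s,[[round(float(5.02*(f(np.radians(s+12*i))-f(np.radians(s)))),2) for f in(np.cos,np.sin)] for i in range(1,6)])"
```

```text
ang -34.1 r 50.2 mm Ft 6.2 Fr 1.3 Fz 5.2 w 14.8 t 22.85
-34.5 [[0.5, 0.92], [0.8, 1.93], [0.88, 2.97], [0.74, 4.02], [0.39, 5.0]]
25.5 [[-0.55, 0.89], [-1.27, 1.66], [-2.14, 2.25], [-3.11, 2.65], [-4.14, 2.84]]
85.5 [[-1.05, -0.03], [-2.07, -0.27], [-3.02, -0.72], [-3.85, -1.36], [-4.53, -2.16]]
145.5 [[-0.5, -0.92], [-0.8, -1.93], [-0.88, -2.97], [-0.74, -4.02], [-0.39, -5.0]]
205.5 [[0.55, -0.89], [1.27, -1.66], [2.14, -2.25], [3.11, -2.65], [4.14, -2.84]]
265.5 [[1.05, 0.03], [2.07, 0.27], [3.02, 0.72], [3.85, 1.36], [4.53, 2.16]]
```

```bash
sed -i 's/>7/>20/' chk.py
python3 -m crank '{"travel":[[0.5,0.92,0],[0.8,1.93,0],[0.88,2.97,0],[0.74,4.02,0],[0.39,5.0,0]],"turn":[[0,0,0],[0,0,0],[0,0,0],[0,0,0],[0,0,0]],"gripper":[1,1,1,1,1]}' >/dev/null && python3 chk.py &&
python3 -m crank '{"travel":[[-0.55,0.89,0],[-1.27,1.66,0],[-2.14,2.25,0],[-3.11,2.65,0],[-4.14,2.84,0]],"turn":[[0,0,0],[0,0,0],[0,0,0],[0,0,0],[0,0,0]],"gripper":[1,1,1,1,1]}' >/dev/null && python3 chk.py &&
python3 -m crank '{"travel":[[-1.05,-0.03,0],[-2.07,-0.27,0],[-3.02,-0.72,0],[-3.85,-1.36,0],[-4.53,-2.16,0]],"turn":[[0,0,0],[0,0,0],[0,0,0],[0,0,0],[0,0,0]],"gripper":[1,1,1,1,1]}' >/dev/null && python3 chk.py &&
python3 -m crank '{"travel":[[-0.5,-0.92,0],[-0.8,-1.93,0],[-0.88,-2.97,0],[-0.74,-4.02,0],[-0.39,-5.0,0]],"turn":[[0,0,0],[0,0,0],[0,0,0],[0,0,0],[0,0,0]],"gripper":[1,1,1,1,1]}' >/dev/null && python3 chk.py &&
python3 -m crank '{"travel":[[0.55,-0.89,0],[1.27,-1.66,0],[2.14,-2.25,0],[3.11,-2.65,0],[4.14,-2.84,0]],"turn":[[0,0,0],[0,0,0],[0,0,0],[0,0,0],[0,0,0]],"gripper":[1,1,1,1,1]}' >/dev/null && python3 chk.py &&
python3 -m crank '{"travel":[[1.05,0.03,0],[2.07,0.27,0],[3.02,0.72,0],[3.85,1.36,0],[4.53,2.16,0]],"turn":[[0,0,0],[0,0,0],[0,0,0],[0,0,0],[0,0,0]],"gripper":[1,1,1,1,1]}' >/dev/null && python3 chk.py
```

```text
ang 24.7 r 50.3 mm Ft -2.7 Fr 3.0 Fz 5.2 w 15.5 t 23.35
ang 86.0 r 50.2 mm Ft -2.9 Fr 1.1 Fz 6.4 w 15.3 t 23.85
ang 146.7 r 50.0 mm Ft -1.0 Fr -6.5 Fz 3.4 w 15.6 t 24.35
ang -153.6 r 50.0 mm Ft -1.9 Fr -11.7 Fz 1.1 w 15.7 t 24.85
ang -94.6 r 50.2 mm Ft -2.7 Fr -8.9 Fz 10.2 w 15.5 t 25.35
ang -35.7 r 50.3 mm Ft -2.7 Fr -4.7 Fz 11.8 w 15.2 t 25.85
```

One turn open; now the second, then a settling call.

```bash
python3 -m crank '{"travel":[[0.5,0.92,0],[0.8,1.93,0],[0.88,2.97,0],[0.74,4.02,0],[0.39,5.0,0]],"turn":[[0,0,0],[0,0,0],[0,0,0],[0,0,0],[0,0,0]],"gripper":[1,1,1,1,1]}' >/dev/null && python3 chk.py &&
python3 -m crank '{"travel":[[-0.55,0.89,0],[-1.27,1.66,0],[-2.14,2.25,0],[-3.11,2.65,0],[-4.14,2.84,0]],"turn":[[0,0,0],[0,0,0],[0,0,0],[0,0,0],[0,0,0]],"gripper":[1,1,1,1,1]}' >/dev/null && python3 chk.py &&
python3 -m crank '{"travel":[[-1.05,-0.03,0],[-2.07,-0.27,0],[-3.02,-0.72,0],[-3.85,-1.36,0],[-4.53,-2.16,0]],"turn":[[0,0,0],[0,0,0],[0,0,0],[0,0,0],[0,0,0]],"gripper":[1,1,1,1,1]}' >/dev/null && python3 chk.py &&
python3 -m crank '{"travel":[[-0.5,-0.92,0],[-0.8,-1.93,0],[-0.88,-2.97,0],[-0.74,-4.02,0],[-0.39,-5.0,0]],"turn":[[0,0,0],[0,0,0],[0,0,0],[0,0,0],[0,0,0]],"gripper":[1,1,1,1,1]}' >/dev/null && python3 chk.py &&
python3 -m crank '{"travel":[[0.55,-0.89,0],[1.27,-1.66,0],[2.14,-2.25,0],[3.11,-2.65,0],[4.14,-2.84,0]],"turn":[[0,0,0],[0,0,0],[0,0,0],[0,0,0],[0,0,0]],"gripper":[1,1,1,1,1]}' >/dev/null && python3 chk.py &&
python3 -m crank '{"travel":[[1.05,0.03,0],[2.07,0.27,0],[3.02,0.72,0],[3.85,1.36,0],[4.53,2.16,0]],"turn":[[0,0,0],[0,0,0],[0,0,0],[0,0,0],[0,0,0]],"gripper":[1,1,1,1,1]}' >/dev/null && python3 chk.py &&
python3 -m crank '{"travel":[[0,0,0],[0,0,0],[0,0,0],[0,0,0],[0,0,0]],"turn":[[0,0,0],[0,0,0],[0,0,0],[0,0,0],[0,0,0]],"gripper":[1,1,1,1,1]}' >/dev/null && python3 chk.py
```

```text
ang 24.5 r 50.3 mm Ft -2.5 Fr 3.0 Fz 5.1 w 15.3 t 26.35
ang 85.8 r 50.2 mm Ft -2.1 Fr 2.0 Fz 7.0 w 15.3 t 26.85
ang 146.8 r 50.0 mm Ft -2.3 Fr -5.2 Fz 3.8 w 15.1 t 27.35
ang -153.4 r 50.0 mm Ft -1.6 Fr -11.4 Fz 1.6 w 15.2 t 27.85
ang -94.6 r 50.2 mm Ft -2.1 Fr -10.1 Fz 10.2 w 15.3 t 28.35
ang -35.7 r 50.4 mm Ft -1.8 Fr -4.7 Fz 10.7 w 15.1 t 28.85
ang -35.4 r 50.3 mm Ft 1.8 Fr -0.8 Fz 9.3 w 15.5 t 29.35
```

```bash
python3 -m crank '{"travel":[[0.04,0.05,0],[0.07,0.1,0],[0.07,0.1,0],[0.07,0.1,0],[0.07,0.1,0]],"turn":[[0,0,0],[0,0,0],[0,0,0],[0,0,0],[0,0,0]],"gripper":[1,1,1,1,1]}' >/dev/null; python3 chk.py
python3 -m crank '{"travel":[[0,0,0],[0,0,0],[0,0,0],[0,0,0],[0,0,0]],"turn":[[0,0,0],[0,0,0],[0,0,0],[0,0,0],[0,0,0]],"gripper":[1,1,1,1,1]}' >/dev/null; python3 chk.py
```

```text
ang -34.6 r 50.3 mm Ft -2.1 Fr -2.4 Fz 9.9 w 15.1 t 29.85
ang -34.6 r 50.3 mm Ft -0.5 Fr -1.9 Fz 10.7 w 15.4 t 30.35
```

```bash
python3 -m crank '{"travel":[[0.02,0.03,0],[0.04,0.06,0],[0.04,0.06,0],[0.04,0.06,0],[0.04,0.06,0]],"turn":[[0,0,0],[0,0,0],[0,0,0],[0,0,0],[0,0,0]],"gripper":[1,1,1,1,1]}' >/dev/null; python3 chk.py
python3 -m crank '{"travel":[[0,0,0],[0,0,0],[0,0,0],[0,0,0],[0,0,0]],"turn":[[0,0,0],[0,0,0],[0,0,0],[0,0,0],[0,0,0]],"gripper":[1,1,1,1,1]}' >/dev/null; python3 chk.py
python3 - <<'E'
from h import *
snap('side','s6');x,yy,k=270,150,4
a=cv2.imread('pics/s6.png')[yy:yy+140,x:x+180];a=cv2.resize(a,None,fx=k,fy=k,interpolation=cv2.INTER_CUBIC)
cv2.imwrite('pics/c6.png',np.clip(255*(a/255.)**.6,0,255).astype(np.uint8))
E
```

```text
ang -33.8 r 50.3 mm Ft -1.3 Fr -1.5 Fz 10.9 w 15.2 t 30.85
ang -33.9 r 50.3 mm Ft -1.5 Fr -2.3 Fz 11.2 w 15.2 t 31.35
```

View pics/c6.png

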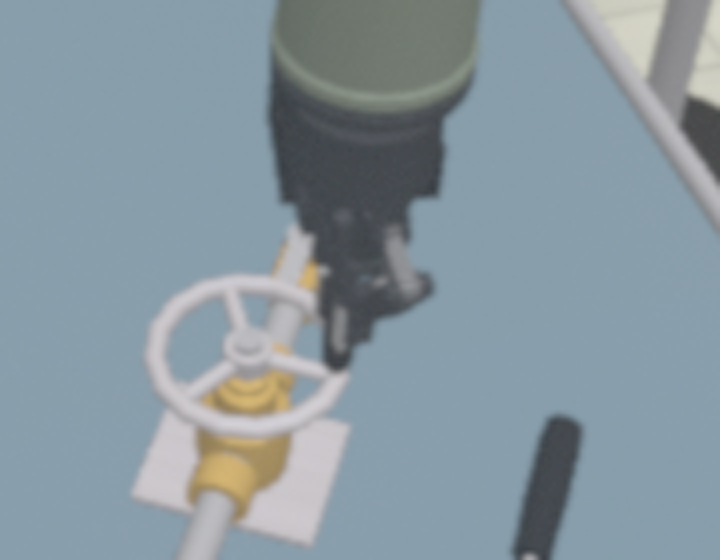

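The handle is held between the pads at about (338,350) on its spoke's end, the shut-off lever still lies along the pipe (about (297,250)) and the driver is in place. The tool stands at −33.9°, the stop angle plus two turns, and it is still.

```bash
python3 -c "
from workcell import bot
print(bot.job_done())"
```

```text
the job is handed in; nothing more can be done
None
```

I wound the wheel shut to its stop (found at about −34°), opened it two full turns to −33.9° by the measured tool position, and handed in at about 31 s with the gripper still holding the handle; the shut-off lever and driver looked undisturbed in the last side view, which did not show the flask or bin.

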